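# Hang the toolholder rack on its two hooks

### The arm

A 7-joint arm with a two-finger parallel gripper is mounted at the origin on the work surface. World frame = base frame: x ahead of the robot, y to its left, z up, the work surface at z = 0. Lengths are in m, angles in rad, forces in N, time in s.
With the tool pointing down it reaches from about 0.35 to 0.9 m from the base axis. Payload 8.1 kg.
Tool frame: the origin (TCP) lies at the very end of the fingers, on their centre line; the grasp point (between the pads) lies 19 mm behind it (arm.grip_depth is the distance from the TCP to the grasp point, in m); x points along the fingers, z is the direction in which the jaws open and shut, and the axes are right-handed (so a half turn about x gives the same grasp; the last joint's range is limited). The gripper opens to 92 mm and grips with 3 to 60 N. Pads are 19 mm wide; open, the fingers measure 130 mm over their backs; the gripper's body (75 mm by 190 mm) begins 47 mm behind the grasp point.
Start: joints at [-1.347, 0.434, 0.025, 1.573, -0.012, 1.134, -0.075], TCP at [0.201, 0.592, 0.227] pointing down, gripper open.
Joint ranges: [-2.62, 2.62], [-0.44, 2.09], [-1.27, 1.32], [0.08, 2.57], [-1.32, 4.46], [0.12, 2], [-2.74, 2.74]. Speed limits (rad/s): [2.22, 2.22, 3.01, 3.01, 3.14, 3.14, 3.14].

### API

Orientations are given as a rotation vector (axis times angle).
In Python, from cell import status, cams, arm gives the robot as it stands. The module is installed in compiled form; this text tells all that it offers.
- The arm moves only by the tool step_arm, never from a script. Its argument "rows" is a list of rows, each a list of 7 numbers: the gripper command: -1 is fully open, 1 is shut, values between are in proportion, then the shift along the tool's x, y, z as a fraction of full scale, then the turn, a rotation vector about the tool's x, y, z as a fraction of full scale. In form: [[grip, x, y, z, rx, ry, rz], ...]. A call has 1 to 12 rows; each row is the pose to reach, as a shift and turn from the pose commanded when the call began, along the tool's axes at that moment; what a row does not reach only later rows make up. Full scale, the value 1, is 80 cm for a shift and 60 degrees for a turn. A row lasts 1/12 s, in which the tool goes at most 41.7 mm and 7.16 degrees, less where a joint would pass 70% of its speed; a pose out of reach is approached as far as the arm can. A call with a number of a shift or a turn outside -1 to 1 is refused whole. A call with a gripper value outside its range is refused whole. The fingers move at their own pace and stop on an object; "newtons" is the grip in N (left out, the last holds). Time passes only in rows, so rows that repeat a pose let the fingers close. It gives the time, the measured TCP pose, the force and the opening at its end, in the units of the state.
- status.observe(): the state, without advancing time (a new reading comes with each control period).
- cams.get_image(name): name is "scene" or "top" or "wrist"; returns a dict with "pixels" (384x512x3 uint8, red, green, blue), "range_z" (384x512 float32, m along the optical axis (not along the pixel's ray), 0 where there is no reading), "camera_matrix" (3x3 intrinsics, pixels), "eye" and "attitude" of the camera in the world; the wrist camera has in their place "tool_from_camera" (4x4, takes a point from camera to tool coordinates, whose origin is the TCP and whose axes are the tool frame's). Camera axes: x right, y down, z forward; pixel columns grow to the right and rows downward; lengths in m; the calibration is good to about 2 mm. A picture is of the moment at which its call begins: read the wrist's pose just before it.
- arm.sign_off(): hands the job in, once; it reports no verdict.
The state is a dict: "clock": time; "joints": joint angles; "dq": joint speeds; "joint_efforts": joint torques, N m; "position": TCP position; "ee_rot": TCP orientation; "force": force on the tool from outside, world axes, zero at the start; "ft_torque": the same for the moment, N m; "width": opening from 0.0 (shut) to 1.0 (fully open).
Only numpy, scipy, OpenCV 4.12 (cv2) and the standard library are available. Lean on these libraries where they do the work, as an engineer would, in place of code of your own. Each camera call takes 0.05 s, during which the arm holds its last target.

### The job

Pick up the steel toolholder rack by its middle grip plate and hang its top rail in the two open hooks of the grey stand, then press each end down past its spring catch until it is fully home. The hooks' height is not known exactly and one may sit higher than the other, so feel for each one, make sure both ends are home before you let go, and never push on the stand with more than about 25 N. Leave the other things on the bench where they are.

Things in the scene. Friction and masses are not known exactly. Their poses are not given: they have to be found in the camera images.
- rack_grip (a point): centre of the rack's grip plate, where it is grasped: plate 12 mm thick (x), 50 mm wide (y), from the rail's axis 20 mm below this point to 20 mm above it. Axes: x across the plate, y along the rail, z up. The rack is the same front and back.
- rack: loose steel rack, about 0.55 kg, standing upright on the bench; origin at the centre of its underside, axes as rack_grip. Bottom shelf 50 (x) x 256 (y) x 8 mm with toolholders (all within y = +-75 mm) up to 50 mm high; straps 6 mm thick at y = +-125 mm; round top rail of 10 mm diameter, 300 mm long in y, its axis 150 mm above the underside.
- stand: fixed grey stand with two hooks at y = +100 mm (left) and -100 mm (right). Origin on the bench below the midpoint of the hook seats; x from the hooks' open front to the posts behind, y along the hooks, z up. Posts 22 mm square, 235 mm tall, from 51 mm behind the seats; a cross bar between them at 100 mm height; base plate 10 mm thick from 25 to 125 mm behind the seats.
- hooks_nominal (a point): point 210 mm above the stand's origin: nominal place of the rail's axis when fully home. The steel head that carries both hooks may be clamped up to 12 mm higher or lower, and each hook on it up to 4 mm more on its own; neither is measured. Bring the rack from the front, rail above the lips and shelf below the hooks, then lower it.
- left_nominal (a point): nominal home place of the rail's axis in the left hook. Each hook is an upright channel 20 mm wide in y and 12 mm in x; its mouth flares to lips 18 mm in front (32 mm above home) and 16 mm behind (34 mm above home). Under it the hook reaches 17 mm below home.
- right_nominal (a point): the same for the right hook. In each hook's rear wall a spring-loaded ball meets the rail about 15 mm above home, is passed at 7 mm above, and then holds the rail down; passing it takes some 3 to 15 N at each hook, more than the rack's weight gives.
- seat_left (a joint): brass pad in the bottom of the left hook (stand y = +100 mm): 0 m when up, pushed down by the rail against a light spring (1.5 to 3.5 N) over the last 8 mm before home; about 0.008 when the rail is fully home on the hook's rigid steel floor. Above 0.006 counts as home.
- seat_right (a joint): brass pad in the bottom of the right hook (stand y = -100 mm): 0 m when up, pushed down by the rail against a light spring (1.5 to 3.5 N) over the last 8 mm before home; about 0.008 when the rail is fully home on the hook's rigid steel floor. Above 0.006 counts as home.
- oil_can_mid (a point): middle of a bystander: aluminium can, 52 mm across, 110 mm tall; to be left alone
- drill_block_mid (a point): middle of a bystander: aluminium block 60 x 90 x 30 mm with three holes; to be left alone
- wrench_mid (a point): middle of a bystander: open-ended wrench lying flat; to be left alone
- hammer_mid (a point): middle of a bystander: hammer lying flat; to be left alone
- bar_end_mid (a point): middle of a bystander: steel bar end, 44 mm across, 45 mm tall; to be left alone
- coolant_mid (a point): middle of a bystander: white plastic bottle, 60 mm across, 150 mm tall; to be left alone

How it is judged:
On the way, in this order (a step that is already met when the one before it is completed fails the run):
1. the rack is lifted off the bench (height (world z) of rack above 0.04 m), for 0.2 s.
2. both ends are home (both seat pads down more than 6 mm) while the fingers still hold the rack (value of joint each of seat_left, seat_right above 0.006 m and contact force between the fingers and rack above 1 N), for 0.3 s.
At the end, for the whole second after the job is handed in: The rack hangs at rest and released in both hooks of the stand: both seat pads down more than 6 mm, the rack upright within 0.15 rad, its grip plate within 30 mm (horizontally) of the stand's middle, its underside more than 35 mm above the bench (value of joint each of seat_left, seat_right above 0.006 m and horizontal distance between rack_grip and stand below 0.03 m and height (world z) of rack above 0.035 m and angle between rack's own z axis and vertical below 0.15 rad and linear speed of rack below 0.02 m/s and contact force between the fingers and rack below 0.05 N); the robot touches nothing.
It fails at once if the rack loads the stand with more than 45 N (contact force between rack and stand above 45 N).
It fails at once if another thing on the bench is shifted by more than 30 mm (distance of any of oil_can_mid, drill_block_mid, wrench_mid, hammer_mid, bar_end_mid, coolant_mid from where it was at the start of the episode above 0.03 m).
It also fails if it takes over 64 s, if anything falls off the work surface, if the arm or the gripper's body presses on something with over 40 N, if the wrist force passes 120 N, or if a joint passes its speed limit or range.

## Working session

There is one attempt and no reset: what is moved stays moved. The work goes in short steps, Python scripts to look and compute and a tool call to move; the robot and the scene stay as the last step left them, time stands still between calls to the robot, and variables do not carry over. Pictures are saved under pics/ and viewed, and the job is handed in when it is done.

Besides the shell and the picture viewer there is one more tool, called after "Call:" by a JSON object that holds its "api" and its "payload", one argument or row to a line. step_arm: Moves the arm, as the interface text tells. Its arguments: {"type":"object","properties":{"rows":{"type":"array","items":{"type":"array","items":{"type":"number"}}},"newtons":{"type":"number"}},"required":["rows"]}

```bash
mkdir -p pics; ls; python3 - <<'E'
from cell import status,cams,arm
import cv2,numpy as np
s=status.observe(); print(s)
for n in ("scene","top"):
    d=cams.get_image(n); cv2.imwrite(f"pics/{n}0.png",d["pixels"][:,:,::-1]); np.savez(f"{n}0.npz",**d)
    print(n,d["camera_matrix"],d["eye"],d["attitude"])
E
```

```text
pics
{'clock': 0.0, 'joints': array([-1.34658865,  0.43522539,  0.02496058,  1.57407941, -0.01158434,
        1.13400746, -0.07509717]), 'dq': array([-0.00178714, -0.00202574,  0.00051379, -0.00109219, -0.00214093,
        0.00093797,  0.0009336 ]), 'joint_efforts': array([ 1.82084977e-04, -6.67866540e+01,  9.85033549e-01, -3.14459324e+01,
       -6.05765311e-02,  4.31178685e-02,  1.99489473e-04]), 'position': array([0.20052769, 0.59142239, 0.22595018]), 'ee_rot': array([-0.96616095,  1.34750115,  0.9644432 ]), 'force': array([-0.2703308 , -0.07717585, -0.32178117]), 'ft_torque': array([ 0.02005619,  0.00617937, -0.06531343]), 'width': 1.0018671665781602}
scene [[383.39265085   0.         253.23979353]
 [  0.         383.39265085 186.50874508]
 [  0.           0.           1.        ]] [ 1.01503532 -0.56944964  1.01469101] [-2.29799594 -0.87305194  0.32846893]
top [[469.72656129   0.         254.51355227]
 [  0.         469.72656129 188.203062  ]
 [  0.           0.           1.        ]] [ 0.43442015 -0.00178771  1.32591197] [-2.16043279  2.19782501 -0.08659752]
```

View pics/scene0.png

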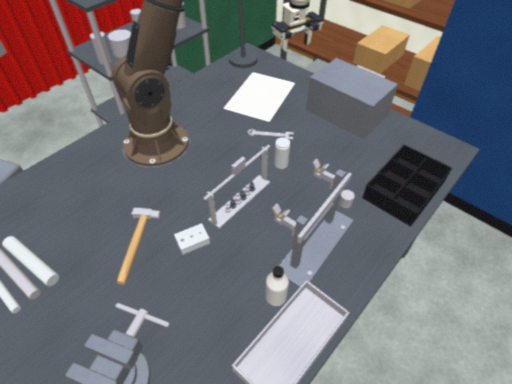

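View pics/top0.png

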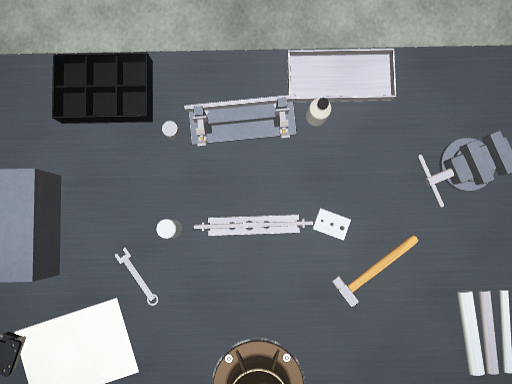

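```bash
cat > h.py <<'E'
import numpy as np,cv2
from scipy.spatial.transform import Rotation as R
def cloud(n):
    d=np.load(n); K=d["camera_matrix"]; z=d["range_z"]
    v,u=np.mgrid[:z.shape[0],:z.shape[1]]
    p=np.stack([(u-K[0,2])/K[0,0]*z,(v-K[1,2])/K[1,1]*z,z],-1)
    w=p@R.from_rotvec(d["attitude"]).as_matrix().T+d["eye"]
    w[z==0]=np.nan
    return w,d["pixels"]
E
python3 - <<'E'
from h import *
np.set_printoptions(precision=4,suppress=True)
w,p=cloud("top0.npz")
for uv in [(250,300),(170,128),(252,225),(200,226),(310,223),(202,138),(284,130),(240,104),(166,229),(332,225),(320,108)]:
    print(uv,w[uv[1],uv[0]])
s,_=cloud("scene0.npz")
for uv in [(240,300),(240,165),(264,153),(212,192),(281,147)]: print('s',uv,s[uv[1],uv[0]])
for n in ("top0","scene0"):
    im=cv2.imread(f"pics/{n}.png")
    a=(im[80:250,150:350] if n=="top0" else im[120:290,190:370])
    cv2.imwrite(f"pics/{n}z.png",cv2.resize(a,None,fx=4 if n=="top0" else 4,fy=3.5 if 0 else 4,interpolation=cv2.INTER_CUBIC)[:600*2,:800][:680])
E
```

```text
(250, 300) [0.2313 0.0173 0.003 ]
(170, 128) [0.7093 0.23   0.0466]
(252, 225) [0.4379 0.0069 0.1886]
(200, 226) [0.4377 0.1368 0.1514]
(310, 223) [ 0.4405 -0.1375  0.1516]
(202, 138) [0.6496 0.1242 0.204 ]
(284, 130) [ 0.6665 -0.0747  0.2   ]
(240, 104) [0.73   0.0309 0.2102]
(166, 229) [0.4316 0.2301 0.1068]
(332, 225) [ 0.4346 -0.2144  0.0139]
(320, 108) [ 0.7356 -0.1729  0.1355]
s (240, 300) [ 0.6827 -0.2563  0.005 ]
s (240, 165) [0.4479 0.0033 0.1798]
s (264, 153) [0.4377 0.1278 0.1327]
s (212, 192) [ 0.4445 -0.1142  0.1552]
s (281, 147) [0.4423 0.2132 0.1022]
```

View pics/top0z.png

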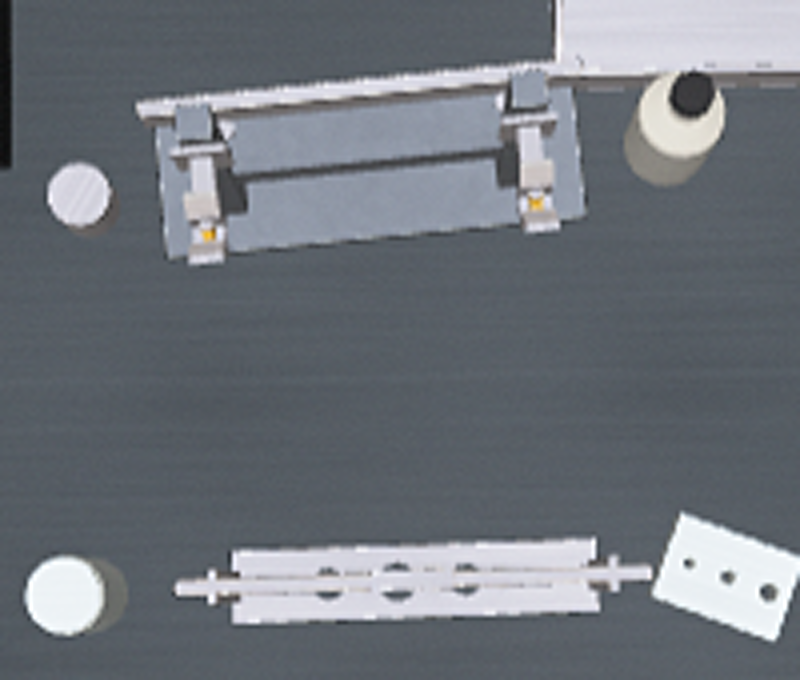

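View pics/scene0z.png

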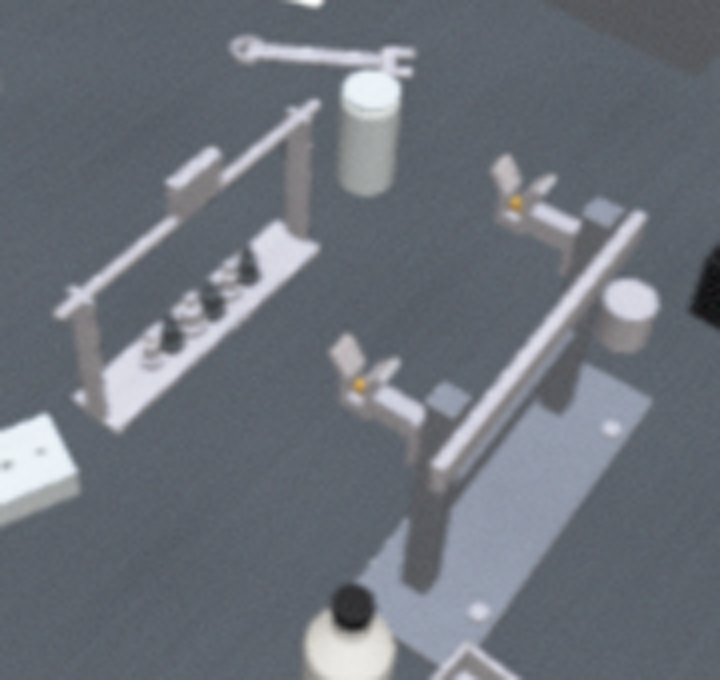

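```bash
python3 - <<'E'
from h import *
np.set_printoptions(precision=4,suppress=True)
w,p=cloud("top0.npz"); s,_=cloud("scene0.npz")
def line(P,n):
    c=np.median(P,0); vx=cv2.fitLine(P[:,:2].astype(np.float32),cv2.DIST_HUBER,0,.001,.001).ravel(); 
    sgn=np.sign(vx[1]); print(n,len(P),"dir yaw",np.degrees(np.arctan2(-vx[0]*sgn,vx[1]*sgn)),"pt",vx[2:],"min/max y",P[:,1].min(),P[:,1].max(),"z",np.percentile(P[:,2],[1,50,99]))
for nm,c in (("top",w),("scene",s)):
    q=c.reshape(-1,3); q=q[~np.isnan(q).any(1)]
    def box(x0,x1,y0,y1,z0,z1): return q[(q[:,0]>x0)&(q[:,0]<x1)&(q[:,1]>y0)&(q[:,1]<y1)&(q[:,2]>z0)&(q[:,2]<z1)]
    line(box(.40,.48,-.17,.17,.14,.16),nm+" rail")
    line(box(.40,.48,-.06,.06,.175,.2),nm+" plate")
    line(box(.68,.80,-.14,.17,.17,.30),nm+" bar")
    line(box(.60,.80,-.16,.18,.003,.02),nm+" base")
    for z0 in np.arange(.1,.3,.01):
        b=box(.58,.80,-.14,.19,z0,z0+.01)
        if len(b):
            for a,lab in ((b[b[:,1]>.02],'L'),(b[b[:,1]<.02],'R')):
                if len(a): print(nm,lab,round(z0,3),len(a),'x',a[:,0].min(),a[:,0].max(),'y',a[:,1].min(),a[:,1].max())
E
```

```text
top rail 420 dir yaw 0.97789615 pt [0.4384 0.0042] min/max y -0.14256245254272604 0.15437360040532505 z [0.1471 0.1528 0.1573]
top plate 103 dir yaw 1.5507851 pt [0.4383 0.0049] min/max y -0.01978473917028659 0.02873599900986108 z [0.1842 0.1887 0.194 ]
top bar 1122 dir yaw 3.4135485 pt [0.7293 0.0172] min/max y -0.10215945854351255 0.16605337625921485 z [0.1775 0.212  0.2367]
top base 2362 dir yaw 6.9313893 pt [0.7181 0.0164] min/max y -0.15920044930107122 0.17993854032383053 z [0.0032 0.0081 0.0158]
top L 0.1 43 x 0.6995090013948126 0.7251248807447421 y 0.029147473661101216 0.12680440449079222
top R 0.1 37 x 0.7138077369172812 0.7312500659817903 y -0.06567585547108731 0.01871833796897187
top L 0.11 174 x 0.7002078834707948 0.7239728377566783 y 0.021125304750216286 0.12832499373271916
top R 0.11 133 x 0.7144197197646087 0.7311311475773394 y -0.06515517115349853 0.018628914333656137
top L 0.12 6 x 0.6997508392466611 0.7143300046088548 y 0.04976063245780192 0.12483140941578724
top R 0.12 3 x 0.7158438411924513 0.7236604388773772 y -0.06203208351885056 -0.018194498675356285
top L 0.13 
[... 4595 characters left out ...]
8345546
scene R 0.2 143 x 0.6560882420397085 0.7535116533847439 y -0.10324174093406596 0.017730266338503498
scene L 0.21 213 x 0.635654041360762 0.742369556601373 y 0.02076225056605363 0.16635169579414577
scene R 0.21 228 x 0.6518732177961915 0.7517291658554248 y -0.10333381556036825 0.018654902439100063
scene L 0.22 67 x 0.6292228672682416 0.7246929844639781 y 0.1112844896172066 0.14192470769202636
scene R 0.22 87 x 0.6453484628419457 0.7410015032447914 y -0.08648892263198393 -0.05975660045267761
scene L 0.23 69 x 0.6303828736016375 0.7239206033362406 y 0.11355371905735645 0.14012295587592805
scene R 0.23 70 x 0.6838404241271445 0.7404501330357267 y -0.08184737255340996 -0.05901053996354422
```

```bash
python3 - <<'E'
from h import *
np.set_printoptions(precision=4,suppress=True)
for nm in("top","scene"):
    c,_=cloud(nm+"0.npz"); q=c.reshape(-1,3); q=q[~np.isnan(q).any(1)]
    def box(x0,x1,y0,y1,z0,z1): return q[(q[:,0]>x0)&(q[:,0]<x1)&(q[:,1]>y0)&(q[:,1]<y1)&(q[:,2]>z0)&(q[:,2]<z1)]
    for lab,b in (("L",box(.60,.69,.09,.15,.15,.3)),("R",box(.6,.70,-.12,-.04,.15,.3))):
        print(nm,lab); b=b[np.argsort(b[:,0])]
        for x0 in np.arange(.62,.70,.004):
            a=b[(b[:,0]>=x0)&(b[:,0]<x0+.004)]
            if len(a): print(f"{x0:.3f}",len(a),'z',np.percentile(a[:,2],[5,50,95]),'y',np.percentile(a[:,1],[3,97]))
    for lab,b in (("postL",box(.69,.745,.09,.15,.228,.242)),("postR",box(.69,.76,-.12,-.04,.228,.242))):
        r=cv2.minAreaRect(b[:,:2].astype(np.float32)); print(nm,lab,len(b),b.mean(0),r)
    b=box(.63,.80,-.17,.19,.004,.0165); print("base",cv2.minAreaRect(b[:,:2].astype(np.float32)))
    b=box(.72,.77,-.17,.19,.205,.225); 
    m=np.array([ [np.median(b[(b[:,1]>=y)&(b[:,1]<y+.02)][:,0]),y+.01] for y in np.arange(-.1,.16,.02) if ((b[:,1]>=y)&(b[:,1]<y+.02)).sum()>2]); print(m.T,np.degrees(np.arctan(np.polyfit(m[:,1],m[:,0],1)[0])))
E
```

```text
top L
0.624 6 z [0.2301 0.2313 0.232 ] y [0.1145 0.1323]
0.628 12 z [0.2279 0.2301 0.234 ] y [0.115  0.1324]
0.632 13 z [0.2248 0.2273 0.2311] y [0.1143 0.1329]
0.636 15 z [0.195  0.2175 0.223 ] y [0.1148 0.1333]
0.640 7 z [0.2058 0.2135 0.2157] y [0.1148 0.1275]
0.644 7 z [0.1939 0.1961 0.2045] y [0.1166 0.1347]
0.648 17 z [0.1919 0.1963 0.2107] y [0.1152 0.134 ]
0.652 25 z [0.1925 0.2092 0.2245] y [0.1173 0.1349]
0.656 26 z [0.1973 0.2244 0.228 ] y [0.1159 0.1357]
0.660 15 z [0.203  0.2277 0.2321] y [0.1162 0.1346]
0.664 15 z [0.2281 0.2313 0.2347] y [0.1173 0.1352]
0.668 4 z [0.2285 0.2292 0.2313] y [0.1216 0.1303]
0.672 1 z [0.192 0.192 0.192] y [0.1204 0.1204]
0.676 14 z [0.1903 0.2027 0.2059] y [0.1206 0.1337]
0.680 11 z [0.1931 0.2046 0.2076] y [0.1211 0.1336]
0.684 8 z [0.2013 0.2032 0.2052] y [0.1218 0.1333]
0.688 6 z [0.202  0.2052 0.2068] y [0.1218 0.1329]
top R
0.640 1 z [0.2281 0.2281 0.2281] y [-0.0796 -0.0796]
0.644 17 z [0.2232 0.2255 0.2288] y [-0.0844 -0.0655]
0.648 9 z [0.2207 0.2245 0.2272] y [-0.084  -0.0665]
0.652 12 z [0.1903 0.2179 0.2214] y [-0.0842 -0.0648]

[... 2772 characters left out ...]

0.696 16 z [0.1834 0.1992 0.2029] y [-0.0801 -0.0676]
scene postL 56 [0.7138 0.1278 0.2338] ((0.7129781246185303, 0.129178985953331), (0.021180985495448112, 0.023250853642821312), 2.9412193298339844)
scene postR 71 [ 0.7301 -0.0708  0.234 ] ((0.7298440337181091, -0.07033922523260117), (0.021400494500994682, 0.022103574126958847), 1.9787424802780151)
base ((0.7158527374267578, 0.00735493004322052), (0.3539370000362396, 0.16904835402965546), 89.71348571777344)
[[ 0.7457  0.7415  0.7449  0.7438  0.7415  0.7403  0.7388  0.7361  0.7352
   0.7335  0.731   0.7272  0.7283]
 [-0.09   -0.07   -0.05   -0.03   -0.01    0.01    0.03    0.05    0.07
   0.09    0.11    0.13    0.15  ]] -4.3888206048024045
```

```bash
cat >> h.py <<'E'
def tgt(yaw,sign=1,roll=0,pitch=0):
    # roll: about the rack's x axis (deg, + lowers right(-y)... ), pitch about the rack's y axis
    y=np.radians(yaw); x=np.array([0,0,-1.]); z=sign*np.array([np.cos(y),np.sin(y),0]); yy=np.cross(z,x)
    M=np.stack([x,yy,z],1)
    return R.from_euler('ZYX',[yaw,pitch,roll],degrees=True)*R.from_euler('Z',-yaw,degrees=True)*R.from_matrix(M)
def rel(p0,rv0,p,Rt):
    R0=R.from_rotvec(rv0); d=R0.inv().apply(np.array(p)-p0)/.8
    t=(R0.inv()*Rt).as_rotvec()/np.radians(60)
    return np.round(np.r_[d,t],4)
E
python3 - <<'E'
from h import *
from cell import status
np.set_printoptions(precision=4,suppress=True)
s=status.observe(); p,rv=s["position"],s["ee_rot"]; print(R.from_rotvec(rv).as_matrix())
for sg in (1,-1): print(sg,np.degrees((R.from_rotvec(rv).inv()*tgt(.9,sg)).as_rotvec()), rel(p,rv,[.4385,.0045,.26],tgt(.9,sg)))
E
```

```text
[[-0.0003 -0.9471  0.3211]
 [-0.0014  0.3211  0.9471]
 [-1.     -0.0001 -0.0014]]
1 [70.3719 -0.0655  0.0554] [-0.0416 -0.5173 -0.5994  1.1729 -0.0011  0.0009]
-1 [-109.6281   -0.0609   -0.0719] [-0.0416 -0.5173 -0.5994 -1.8271 -0.001  -0.0012]
```

Call:
{"api": "step_arm", "payload": {
  "rows": [
    [-1,-0.04,-0.36,-0.42,0.8,0,0],
    [-1,-0.04,-0.36,-0.42,0.8,0,0],
    [-1,-0.04,-0.36,-0.42,0.8,0,0],
    [-1,-0.04,-0.36,-0.42,0.8,0,0],
    [-1,-0.04,-0.36,-0.42,0.8,0,0],
    [-1,-0.04,-0.36,-0.42,0.8,0,0],
    [-1,-0.04,-0.36,-0.42,0.8,0,0],
    [-1,-0.04,-0.36,-0.42,0.8,0,0],
    [-1,-0.04,-0.36,-0.42,0.8,0,0],
    [-1,-0.04,-0.36,-0.42,0.8,0,0],
    [-1,-0.04,-0.36,-0.42,0.8,0,0],
    [-1,-0.04,-0.36,-0.42,0.8,0,0]
  ]
}}

```text
clock: 1.1
position: [0.3673, 0.1757, 0.2592]
ee_rot: [-0.313, 1.547, 0.312]
force: [0.4, 1.0, 0.7]
width: 0.998
```

```bash
python3 - <<'E'
from h import *
from cell import status
np.set_printoptions(precision=4,suppress=True)
s=status.observe(); p,rv=s["position"],s["ee_rot"]; print(s)
print(rel(p,rv,[.4385,.0045,.26],tgt(.9)))
E
```

```text
{'clock': 1.1, 'joints': array([-0.97  ,  0.0231,  0.4074,  2.0365, -0.0096,  1.0835, -0.1598]), 'dq': array([-0.0492,  0.0278, -0.0891, -0.0148, -0.0329, -0.0149, -0.1023]), 'joint_efforts': array([  1.0661, -30.2563,   0.9687, -30.5321,  -0.0159,   0.1385,
         1.4293]), 'position': array([0.3673, 0.1757, 0.2592]), 'ee_rot': array([-0.3129,  1.5475,  0.3121]), 'force': array([0.3874, 1.0415, 0.7063]), 'ft_torque': array([-0.0796, -0.0555,  0.0515]), 'width': 0.9976965799427054}
[-0.0009 -0.2317 -0.001   0.3655  0.0006  0.0005]
```

Call:
{"api": "step_arm", "payload": {
  "rows": [
    [-1,0,-0.232,0,0.366,0,0],
    [-1,0,-0.232,0,0.366,0,0],
    [-1,0,-0.232,0,0.366,0,0],
    [-1,0,-0.232,0,0.366,0,0],
    [-1,0,-0.232,0,0.366,0,0],
    [-1,0,-0.232,0,0.366,0,0],
    [-1,0,-0.232,0,0.366,0,0],
    [-1,0,-0.232,0,0.366,0,0]
  ]
}}

```text
clock: 1.77
position: [0.4384, 0.0117, 0.2584]
ee_rot: [-0.018, 1.572, 0.019]
force: [-0.1, 0.4, 0.7]
width: 1.0
```

```bash
cat > look.py <<'E'
import sys
from h import *
from cell import status,cams
np.set_printoptions(precision=4,suppress=True)
n=sys.argv[1]
s=status.observe(); d=cams.get_image("wrist"); cv2.imwrite(f"pics/{n}.png",d["pixels"][:,:,::-1])
K=d["camera_matrix"]; z=d["range_z"]; v,u=np.mgrid[:z.shape[0],:z.shape[1]]
pc=np.stack([(u-K[0,2])/K[0,0]*z,(v-K[1,2])/K[1,1]*z,z,np.ones_like(z)],-1)
T=d["tool_from_camera"]; t=(pc@T.T)[...,:3]; w=R.from_rotvec(s["ee_rot"]).apply(t.reshape(-1,3)).reshape(t.shape)+s["position"]
w[z==0]=np.nan; np.save(n+".npy",w)
print(s["position"],s["ee_rot"],s["force"],s["ft_torque"],s["joints"],s["width"]); print(T)
E
python3 look.py w1
```

```text
[0.4384 0.0117 0.2584] [-0.0185  1.5716  0.0188] [-0.083   0.3856  0.7028] [-0.074   0.0556 -0.0018] [-0.7197  0.0854  0.63    1.9881 -0.0572  1.086  -0.0409] 0.9995991348342496
[[ 0.0009 -0.288   0.9576 -0.1597]
 [ 0.0001 -0.9576 -0.288   0.0776]
 [ 1.      0.0004 -0.0008 -0.0012]
 [ 0.      0.      0.      1.    ]]
```

View pics/w1.png

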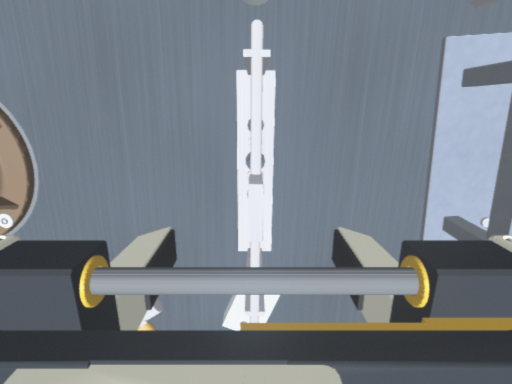

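```bash
python3 - <<'E'
from h import *
np.set_printoptions(precision=4,suppress=True)
q=np.load("w1.npy").reshape(-1,3); q=q[~np.isnan(q).any(1)]
def box(x0,x1,y0,y1,z0,z1): return q[(q[:,0]>x0)&(q[:,0]<x1)&(q[:,1]>y0)&(q[:,1]<y1)&(q[:,2]>z0)&(q[:,2]<z1)]
for n,b in (("rail",box(.41,.47,.03,.2,.14,.165)),("plate",box(.41,.47,-.03,.04,.18,.2)),("shelf",box(.38,.5,-.2,.2,.004,.012))):
    l=cv2.fitLine(b[:,:2].astype(np.float32),cv2.DIST_HUBER,0,.001,.001).ravel(); print(n,len(b),l,np.degrees(np.arctan(-l[0]/l[1])),b.min(0),b.max(0),np.median(b,0))
    for y0 in np.arange(-.03,.16,.03):
        a=b[(b[:,1]>y0)&(b[:,1]<y0+.03)]
        if len(a): print(y0,len(a),np.median(a,0),np.percentile(a[:,0],[1,99]))
E
```

```text
rail 1966 [ 0.0159 -0.9999  0.4362  0.098 ] 0.9124766 [0.4252 0.03   0.1422] [0.4465 0.1537 0.1613] [0.4363 0.1023 0.1558]
0.03 370 [0.4371 0.0449 0.1559] [0.4323 0.4419]
0.06 425 [0.4366 0.0754 0.1559] [0.4318 0.4418]
0.09 460 [0.4359 0.1053 0.1558] [0.4311 0.4409]
0.12 662 [0.4358 0.1317 0.1557] [0.4253 0.4462]
0.15 49 [0.4352 0.1517 0.1554] [0.4312 0.44  ]
plate 901 [ 0.0176 -0.9998  0.4379  0.0071] 1.0098547 [ 0.4317 -0.0199  0.1811] [0.4442 0.0301 0.1939] [0.4378 0.0074 0.1917]
-0.03 318 [ 0.4382 -0.0097  0.1918] [0.4325 0.4442]
0.0 574 [0.4377 0.0164 0.1917] [0.4319 0.4437]
0.03 9 [0.4398 0.0301 0.189 ] [0.4351 0.4421]
shelf 3986 [0.0573 0.9984 0.432  0.0134] -3.284164 [ 0.3812 -0.1517  0.004 ] [0.4988 0.1971 0.0118] [0.4284 0.0308 0.0098]
-0.03 405 [ 0.4263 -0.0148  0.0098] [0.4075 0.4626]
0.0 431 [0.4295 0.0146 0.0099] [0.413  0.4621]
0.03 532 [0.4291 0.0457 0.0098] [0.4128 0.4619]
0.06 553 [0.4286 0.076  0.0097] [0.4126 0.461 ]
0.09 655 [0.428  0.1053 0.0097] [0.411  0.4608]
0.12 260 [0.436  0.1258 0.0096] [0.4109 0.4642]
0.15 4 [0.3984 0.1632 0.0045] [0.3832 0.4724]
```

```bash
cat > rel.py <<'E'
# usage: rel.py x y z yaw roll pitch
import sys
from h import *
from cell import status
np.set_printoptions(precision=4,suppress=True)
a=list(map(float,sys.argv[1:]))+[0]*3
s=status.observe(); print(s["clock"],s["position"],s["ee_rot"],s["force"],s["ft_torque"],s["width"])
print(rel(s["position"],s["ee_rot"],a[:3],tgt(a[3],1,a[4],a[5])))
E
python3 rel.py .438 .005 .151 .95
```

```text
1.8167 [0.4384 0.012  0.2585] [-0.0192  1.5715  0.0197] [ 0.346  -0.7331  0.6268] [-0.0832  0.0416  0.0144] 0.9977134543836502
[ 0.1343 -0.0088 -0.0006  0.0078 -0.0007 -0.0003]
```

Call:
{"api": "step_arm", "payload": {
  "rows": [
    [-1,0.03,-0.0088,0,0.008,0,0],
    [-1,0.07,-0.0088,0,0.008,0,0],
    [-1,0.1,-0.0088,0,0.008,0,0],
    [-1,0.12,-0.0088,0,0.008,0,0],
    [-1,0.1345,-0.0088,0,0.008,0,0],
    [-1,0.1345,-0.0088,0,0.008,0,0],
    [-1,0.1345,-0.0088,0,0.008,0,0],
    [-1,0.1345,-0.0088,0,0.008,0,0]
  ]
}}

```text
clock: 2.48
position: [0.4394, 0.0044, 0.1518]
ee_rot: [-0.012, 1.57, 0.013]
force: [0.5, 0.4, -0.0]
width: 0.999
```

```bash
python3 rel.py .438 .005 .151 .95
```

```text
2.4833 [0.4394 0.0044 0.1518] [-0.012   1.57    0.0127] [ 0.4842  0.3536 -0.0011] [-0.15   -0.0253 -0.0576] 0.9992072580698086
[ 0.001   0.0007 -0.0017 -0.0008  0.0007 -0.0004]
```

Call:
{"api": "step_arm", "payload": {
  "rows": [
    [1,0.001,0.0007,-0.0017,0,0,0],
    [1,0.001,0.0007,-0.0017,0,0,0],
    [1,0.001,0.0007,-0.0017,0,0,0],
    [1,0.001,0.0007,-0.0017,0,0,0],
    [1,0.001,0.0007,-0.0017,0,0,0],
    [1,0.001,0.0007,-0.0017,0,0,0],
    [1,0.001,0.0007,-0.0017,0,0,0],
    [1,0.001,0.0007,-0.0017,0,0,0]
  ],
  "newtons": 60
}}

```text
clock: 3.15
position: [0.4376, 0.0042, 0.1503]
ee_rot: [-0.011, 1.571, 0.011]
force: [0.3, 0.1, -0.8]
width: 0.471
```

```bash
python3 rel.py .438 .005 .29 .95
```

```text
3.15 [0.4376 0.0042 0.1503] [-0.0114  1.5708  0.0114] [ 0.2731  0.0774 -0.7745] [-0.138   0.0338  0.0422] 0.4709256579632416
[-0.1746  0.001   0.0005 -0.002  -0.      0.    ]
```

Fingers are still closing; continue.

Call:
{"api": "step_arm", "payload": {
  "rows": [
    [1,0,0,0,0,0,0],
    [1,0,0,0,0,0,0],
    [1,0,0,0,0,0,0],
    [1,0,0,0,0,0,0],
    [1,0,0,0,0,0,0],
    [1,0,0,0,0,0,0],
    [1,0,0,0,0,0,0],
    [1,0,0,0,0,0,0]
  ],
  "newtons": 60
}}

```text
clock: 3.82
position: [0.4373, 0.0042, 0.1502]
ee_rot: [-0.011, 1.571, 0.011]
force: [-0.6, -0.4, -4.0]
width: 0.13
```

```bash
python3 rel.py .438 .005 .29 .95
```

```text
3.8167 [0.4373 0.0042 0.1502] [-0.0114  1.5713  0.0113] [-0.5766 -0.447  -3.9617] [-0.0874  0.1197  0.0088] 0.12953718387387692
[-0.1748  0.001   0.0007 -0.002  -0.0005  0.    ]
```

Call:
{"api": "step_arm", "payload": {
  "rows": [
    [1,-0.005,0,0,0,0,0],
    [1,-0.015,0,0,0,0,0],
    [1,-0.03,0,0,0,0,0],
    [1,-0.05,0,0,0,0,0],
    [1,-0.08,0,0,0,0,0],
    [1,-0.11,0,0,0,0,0],
    [1,-0.135,0,0,0,0,0],
    [1,-0.15,0,0,0,0,0],
    [1,-0.15,0,0,0,0,0],
    [1,-0.15,0,0,0,0,0],
    [1,-0.15,0,0,0,0,0],
    [1,-0.15,0,0,0,0,0]
  ]
}}

```text
clock: 4.82
position: [0.4368, 0.0041, 0.2693]
ee_rot: [-0.012, 1.573, 0.011]
force: [-0.1, 0.1, -6.2]
width: 0.129
```

```bash
python3 look.py w2; python3 - <<'E'
from h import *
np.set_printoptions(precision=4,suppress=True)
q=np.load("w2.npy").reshape(-1,3); q=q[~np.isnan(q).any(1)]
b=q[(abs(q[:,0]-.4375)<.03)&(q[:,1]>.03)&(q[:,1]<.2)&(q[:,2]>.25)&(q[:,2]<.29)]
for y0 in np.arange(0,.16,.03):
        a=b[(b[:,1]>y0)&(b[:,1]<y0+.03)]
        if len(a): print(y0,len(a),np.median(a,0))
print(b[:,1].max())
E
python3 rel.py .657 .025 .27 4.5
```

```text
[0.4368 0.0041 0.2693] [-0.0118  1.5728  0.0109] [-0.1105  0.1446 -6.2343] [-0.0983  0.0501  0.0521] [-0.7255  0.0701  0.647   1.9738 -0.0466  1.1143 -0.0447] 0.1291277555028083
[[ 0.0009 -0.288   0.9576 -0.1597]
 [ 0.0001 -0.9576 -0.288   0.0776]
 [ 1.      0.0004 -0.0008 -0.0012]
 [ 0.      0.      0.      1.    ]]
0.03 1020 [0.4347 0.045  0.2751]
0.06 1194 [0.4341 0.0756 0.275 ]
0.09 1413 [0.4337 0.1058 0.275 ]
0.12 792 [0.4333 0.1266 0.2735]
0.12802724597127446
4.8667 [0.4369 0.0041 0.2694] [-0.0117  1.5727  0.0108] [-0.4216  0.0887 -6.2578] [-0.1054  0.0405  0.0229] 0.13216847667883364
[-0.0014  0.0221  0.2755 -0.0613 -0.0019  0.0005]
```

View pics/w2.png

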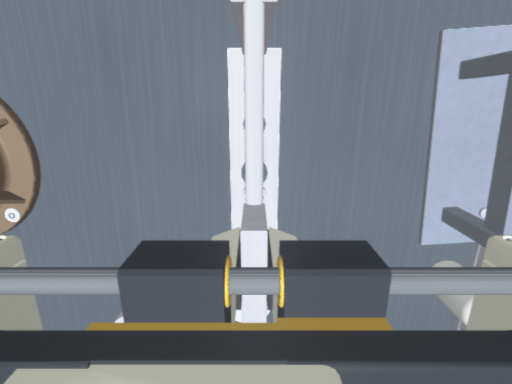

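Call:
{"api": "step_arm", "payload": {
  "rows": [
    [1,0,0.003,0.02,-0.01,0,0],
    [1,0,0.006,0.05,-0.02,0,0],
    [1,0,0.01,0.08,-0.03,0,0],
    [1,0,0.014,0.11,-0.04,0,0],
    [1,0,0.018,0.14,-0.05,0,0],
    [1,0,0.02,0.16,-0.061,0,0],
    [1,0,0.021,0.18,-0.061,0,0],
    [1,0,0.021,0.19,-0.061,0,0],
    [1,0,0.021,0.19,-0.061,0,0],
    [1,0,0.021,0.19,-0.061,0,0],
    [1,0,0.021,0.19,-0.061,0,0]
  ]
}}

```text
clock: 5.78
position: [0.5882, 0.023, 0.27]
ee_rot: [-0.061, 1.571, 0.061]
force: [0.3, 1.1, -5.5]
width: 0.127
```

```bash
python3 look.py w3; python3 rel.py .657 .025 .27 4.5;  python3 - <<'E'
from cell import cams
import numpy as np,cv2
for n in ("scene","top"):
    d=cams.get_image(n); cv2.imwrite(f"pics/{n}1.png",d["pixels"][:,:,::-1]); np.savez(f"{n}1.npz",**d)
E
```

```text
[0.5882 0.023  0.27  ] [-0.0611  1.5714  0.0612] [ 0.2827  1.0671 -5.5275] [-0.131   0.0854  0.0214] [-0.5845  0.3796  0.6429  1.6382 -0.2401  1.2056  0.1887] 0.1267040760062433
[[ 0.0009 -0.2879  0.9577 -0.1597]
 [ 0.0001 -0.9577 -0.2879  0.0777]
 [ 1.      0.0004 -0.0009 -0.0012]
 [ 0.      0.      0.      1.    ]]
5.8333 [0.5883 0.023  0.2702] [-0.0609  1.5708  0.0614] [ 0.6324 -0.3475 -5.3853] [-0.1138  0.0607  0.0275] 0.12612923136964033
[ 0.0002 -0.0042  0.0858 -0.0006 -0.0008 -0.0003]
```

View pics/w3.png

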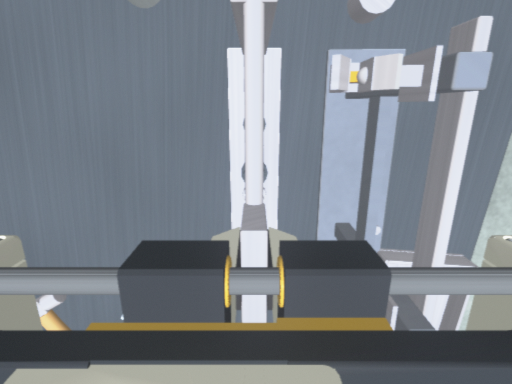

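View pics/scene1.png

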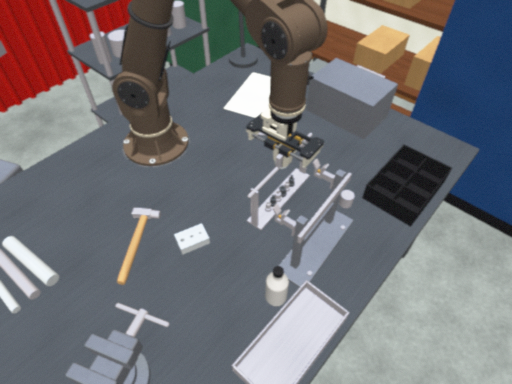

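```bash
python3 - <<'E'
from h import *
np.set_printoptions(precision=4,suppress=True)
def ana(q,tag,pos,yaw):
    q=q.reshape(-1,3); q=q[~np.isnan(q).any(1)]
    Rz=R.from_euler('Z',-yaw,degrees=True); t=Rz.apply(q-np.array([pos[0],pos[1],0]))
    def box(x0,x1,y0,y1,z0,z1): return t[(t[:,0]>x0)&(t[:,0]<x1)&(t[:,1]>y0)&(t[:,1]<y1)&(t[:,2]>z0)&(t[:,2]<z1)]
    b=box(-.02,.02,.03,.16,.25,.285); print(tag,"rail",len(b))
    for y0 in (.03,.06,.09): 
        a=b[(b[:,1]>y0)&(b[:,1]<y0+.03)]; print(np.median(a,0),np.percentile(a[:,0],[2,98]))
    b=box(.03,.11,.08,.12,.17,.25)
    for x0 in np.arange(.03,.11,.004):
        a=b[(b[:,0]>=x0)&(b[:,0]<x0+.004)]
        if len(a): print(f"{x0:.3f}",len(a),'z',np.percentile(a[:,2],[5,50,95]),'y',np.percentile(a[:,1],[3,97]))
    b=box(.11,.20,-.12,.15,.205,.225)
    m=np.array([[np.percentile(a[:,0],10),y+.01,np.percentile(a[:,0],90)] for y in np.arange(-.1,.14,.02) for a in [b[(b[:,1]>=y)&(b[:,1]<y+.02)]] if len(a)>20])
    if len(m)>2: print("bar",m)
ana(np.load("w3.npy"),"w",(.5882,.023),4.5)
for n in ("top1","scene1"):
    c,_=cloud(n+".npz"); ana(c,n,(.5882,.023),4.5)
E
```

```text
w rail 4276
[-0.0017  0.0456  0.2757] [-0.0062  0.0031]
[-0.0017  0.0758  0.2757] [-0.0063  0.0033]
[-0.0017  0.1058  0.2756] [-0.0064  0.0031]
0.042 2 z [0.2332 0.2332 0.2333] y [0.099  0.1064]
0.046 257 z [0.2318 0.2333 0.235 ] y [0.0876 0.1064]
0.050 144 z [0.229  0.2327 0.2349] y [0.0872 0.1066]
0.054 172 z [0.187  0.2243 0.2284] y [0.0871 0.1064]
0.058 124 z [0.2081 0.2189 0.222 ] y [0.0871 0.1065]
0.062 31 z [0.1913 0.2157 0.2172] y [0.0871 0.1062]
0.066 141 z [0.1967 0.2052 0.2114] y [0.0873 0.1059]
0.070 278 z [0.1966 0.2114 0.2221] y [0.0876 0.1058]
0.074 551 z [0.1999 0.2237 0.2285] y [0.0873 0.1068]
0.078 352 z [0.2277 0.2311 0.2339] y [0.0873 0.1065]
0.082 278 z [0.233  0.2354 0.2369] y [0.0877 0.1067]
0.086 88 z [0.2327 0.2344 0.2353] y [0.0877 0.1066]
0.098 63 z [0.207  0.2078 0.2089] y [0.0905 0.1036]
0.102 124 z [0.2063 0.2076 0.2086] y [0.0909 0.1041]
0.106 130 z [0.206  0.2077 0.2089] y [0.0904 0.104 ]
bar [[ 0.1164 -0.09    0.1475]
 [ 0.1419 -0.07    0.1494]
 [ 0.1415 -0.05    0.1489]
 [ 0.1415 -0.03    0.149 ]
 [ 0.1414 -0.01    0.1492]
 [ 0.1413  0.01    0.1491]
 [ 0.1413  0.03    0.1488]
 [ 0.1412  0.05    0.1489]
 [ 0.141   0.07    0.1488]
 [ 0.1144  0.09    0.144 ]
 [ 0.1148  0.11    0.1462]
 [ 0.1409  0.13    0.1487]]
top1 rail 99
  return _methods._mean(a, axis=axis, dtype=dtype,
  ret = um.true_divide(
Traceback (most recent call last):
IndexError: index -1 is out of bounds for axis 0 with size 0
```

```bash
python3 rel.py .6573 .0254 .27 4.75 -3
```

```text
5.9333 [0.5887 0.0233 0.2706] [-0.061   1.5699  0.062 ] [ 0.1148 -0.0286 -5.9487] [-0.073   0.0666  0.0016] 0.1274329978184294
[ 0.0007 -0.004   0.0858 -0.0044 -0.0001 -0.0506]
```

Call:
{"api": "step_arm", "payload": {
  "rows": [
    [1,0,-0.001,0.01,-0.001,0,-0.01],
    [1,0,-0.002,0.03,-0.002,0,-0.02],
    [1,0,-0.003,0.05,-0.003,0,-0.03],
    [1,0,-0.004,0.07,-0.0044,0,-0.04],
    [1,0,-0.004,0.082,-0.0044,0,-0.05],
    [1,0,-0.004,0.0858,-0.0044,0,-0.0506],
    [1,0,-0.004,0.0858,-0.0044,0,-0.0506],
    [1,0,-0.004,0.0858,-0.0044,0,-0.0506],
    [1,0,-0.004,0.0858,-0.0044,0,-0.0506]
  ]
}}

```text
clock: 6.68
position: [0.6574, 0.0251, 0.2704]
ee_rot: [-0.106, 1.568, 0.023]
force: [-0.9, 0.1, -6.2]
width: 0.125
```

```bash
python3 rel.py .6573 .0254 .235 4.75 -3; python3 look.py w4;python3 - <<'E'
from h import *
np.set_printoptions(precision=4,suppress=True)
q=np.load("w4.npy").reshape(-1,3); q=q[~np.isnan(q).any(1)]
t=R.from_euler('Z',-4.75,degrees=True).apply(q-np.array([.6573,.0254,0]))
def box(x0,x1,y0,y1,z0,z1): return t[(t[:,0]>x0)&(t[:,0]<x1)&(t[:,1]>y0)&(t[:,1]<y1)&(t[:,2]>z0)&(t[:,2]<z1)]
b=box(-.02,.02,.03,.16,.25,.285)
for y0 in (.03,.06,.09): 
        a=b[(b[:,1]>y0)&(b[:,1]<y0+.03)]; print(np.median(a,0),np.percentile(a[:,0],[2,98]))
b=box(-.04,.04,.085,.12,.17,.245)
for x0 in np.arange(-.04,.04,.004):
        a=b[(b[:,0]>=x0)&(b[:,0]<x0+.004)]
        if len(a): print(f"{x0:.3f}",len(a),'z',np.percentile(a[:,2],[5,50,95]))
E
```

```text
6.6833 [0.6574 0.0251 0.2704] [-0.1061  1.5677  0.0234] [-0.8882  0.1171 -6.1762] [0.0467 0.0574 0.0535] 0.1254114419181092
[ 0.0442  0.0027 -0.0001 -0.0004 -0.0005  0.0003]
[0.6574 0.0251 0.2704] [-0.1061  1.5677  0.0234] [-0.8882  0.1171 -6.1762] [0.0467 0.0574 0.0535] [-0.5488  0.5076  0.6412  1.4592 -0.2545  1.267   0.1879] 0.1254114419181092
[[ 0.0009 -0.2879  0.9577 -0.1597]
 [ 0.0002 -0.9577 -0.2879  0.0776]
 [ 1.      0.0004 -0.0009 -0.0012]
 [ 0.      0.      0.      1.    ]]
[-0.0017  0.0457  0.2737] [-0.0061  0.0031]
[-0.0016  0.0757  0.272 ] [-0.0063  0.0034]
[-0.0016  0.1057  0.2704] [-0.0063  0.0032]
-0.024 142 z [0.2317 0.233  0.2341]
-0.020 268 z [0.2312 0.2338 0.2351]
-0.016 266 z [0.2245 0.228  0.2312]
-0.012 313 z [0.1898 0.2208 0.2246]
0.004 261 z [0.1858 0.2241 0.2267]
0.008 293 z [0.2003 0.2289 0.2318]
0.012 273 z [0.2316 0.2344 0.237 ]
0.016 210 z [0.2333 0.2353 0.2367]
0.020 50 z [0.2063 0.2076 0.2085]
0.024 141 z [0.2061 0.2077 0.2089]
0.028 142 z [0.2062 0.2077 0.2088]
0.032 141 z [0.2061 0.2077 0.2087]
0.036 141 z [0.2063 0.2076 0.2087]
```

View pics/w4.png

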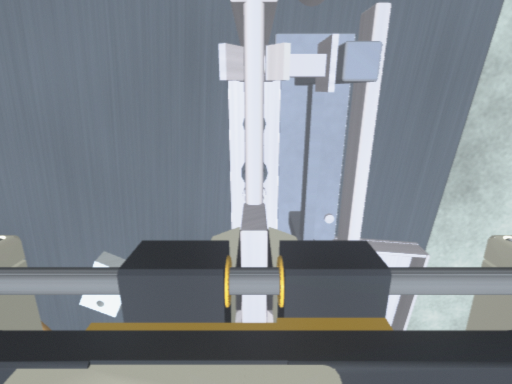

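Call:
{"api": "step_arm", "payload": {
  "rows": [
    [1,0.01,0.0007,0,0,0,0],
    [1,0.025,0.0016,0,0,0,0],
    [1,0.038,0.0024,0,0,0,0],
    [1,0.046,0.0028,0,0,0,0],
    [1,0.051,0.003,0,0,0,0],
    [1,0.054,0.003,0,0,0,0],
    [1,0.054,0.003,0,0,0,0]
  ]
}}

```text
clock: 7.32
position: [0.6578, 0.0255, 0.2264]
ee_rot: [-0.107, 1.568, 0.023]
force: [-0.8, 0.1, -6.0]
width: 0.127
```

```bash
python3 rel.py .6573 .0254 .220 4.75 -3
```

```text
7.3167 [0.6578 0.0255 0.2264] [-0.1069  1.5682  0.0234] [-0.7983  0.0976 -6.0393] [ 0.0981  0.1196 -0.0262] 0.12668277870109282
[ 0.008   0.0004 -0.0007  0.0001 -0.0009  0.0008]
```

Free so far (z force −6.0). Lower in small steps to feel for the left ball.

Call:
{"api": "step_arm", "payload": {
  "rows": [
    [1,0.002,0.0001,-0.0003,0,0,0],
    [1,0.004,0.0002,-0.0006,0,0,0],
    [1,0.006,0.0003,-0.0006,0,0,0],
    [1,0.006,0.0003,-0.0006,0,0,0]
  ]
}}

```text
clock: 7.65
position: [0.6575, 0.0255, 0.2221]
ee_rot: [-0.107, 1.567, 0.024]
force: [-0.0, 0.9, -5.9]
width: 0.128
```

Call:
{"api": "step_arm", "payload": {
  "rows": [
    [1,0.001,0,0,0,0,0],
    [1,0.002,0.0001,0,0,0,0],
    [1,0.0025,0.0001,0,0,0,0],
    [1,0.0025,0.0001,0,0,0,0]
  ]
}}

```text
clock: 7.98
position: [0.6577, 0.0255, 0.2205]
ee_rot: [-0.107, 1.567, 0.024]
force: [-0.2, 0.4, -5.0]
width: 0.129
```

Call:
{"api": "step_arm", "payload": {
  "rows": [
    [1,0.001,0,0,0,0,0],
    [1,0.002,0.0001,0,0,0,0],
    [1,0.0025,0.0001,0,0,0,0],
    [1,0.0025,0.0001,0,0,0,0]
  ]
}}

```text
clock: 8.32
position: [0.6577, 0.0255, 0.2184]
ee_rot: [-0.107, 1.567, 0.024]
force: [0.1, 1.5, -2.5]
width: 0.129
```

```bash
python3 rel.py .6573 .0254 .214 4.75 -3
```

```text
8.3167 [0.6577 0.0255 0.2184] [-0.1066  1.5669  0.0237] [ 0.131   1.5386 -2.4529] [0.4288 0.1349 0.0376] 0.12927858644808032
[ 0.0054  0.0002 -0.0005  0.0001  0.0003  0.0004]
```

Call:
{"api": "step_arm", "payload": {
  "rows": [
    [1,0.001,0,0,0,0,0],
    [1,0.002,0.0001,0,0,0,0],
    [1,0.0025,0.0001,0,0,0,0],
    [1,0.0025,0.0001,0,0,0,0]
  ]
}}

```text
clock: 8.65
position: [0.6576, 0.0254, 0.2161]
ee_rot: [-0.107, 1.567, 0.024]
force: [0.4, 0.6, -2.9]
width: 0.128
```

```bash
python3 rel.py .6573 .0254 .214 4.75 -3
```

```text
8.65 [0.6576 0.0254 0.2161] [-0.1067  1.5673  0.0235] [ 0.4462  0.5624 -2.9027] [ 0.4561 -0.0258 -0.0704] 0.1276379007904371
[ 0.0026  0.0001 -0.0004  0.0001 -0.0001  0.0006]
```

Call:
{"api": "step_arm", "payload": {
  "rows": [
    [1,0.001,0,0,0,0,0],
    [1,0.002,0.0001,0,0,0,0],
    [1,0.0025,0.0001,0,0,0,0],
    [1,0.0025,0.0001,0,0,0,0]
  ]
}}

```text
clock: 8.98
position: [0.6576, 0.0254, 0.2142]
ee_rot: [-0.107, 1.567, 0.024]
force: [-0.3, 0.5, -3.4]
width: 0.131
```

```bash
python3 rel.py .6573 .0254 .214 4.75 -3
```

```text
8.9833 [0.6576 0.0254 0.2142] [-0.1067  1.5673  0.0235] [-0.2564  0.5287 -3.3612] [ 0.3784 -0.0175  0.0224] 0.13143391940859012
[ 0.0002  0.0001 -0.0004  0.     -0.      0.0006]
```

Call:
{"api": "step_arm", "payload": {
  "rows": [
    [1,0.0015,0,0,0,0,0],
    [1,0.003,0.0002,0,0,0,0],
    [1,0.0038,0.0002,0,0,0,0],
    [1,0.0038,0.0002,0,0,0,0]
  ]
}}

```text
clock: 9.32
position: [0.6576, 0.0254, 0.211]
ee_rot: [-0.107, 1.567, 0.023]
force: [0.8, 0.0, -2.8]
width: 0.128
```

```bash
python3 rel.py .6573 .0254 .206 4.75 -3; cat > rail.py <<'E'
import sys
from h import *
np.set_printoptions(precision=4,suppress=True)
q=np.load(sys.argv[1]+".npy").reshape(-1,3); q=q[~np.isnan(q).any(1)]
t=R.from_euler('Z',-4.75,degrees=True).apply(q-np.array([.6573,.0254,0]))
zt=float(sys.argv[2])
b=t[(abs(t[:,0])<.012)&(t[:,1]>.03)&(t[:,1]<.128)&(abs(t[:,2]-zt)<.02)]
L=[]
for y0 in np.arange(.03,.12,.01):
    a=b[(b[:,1]>y0)&(b[:,1]<y0+.01)]
    if len(a)>10: L.append([y0+.005,np.percentile(a[:,2],70),np.median(a[:,0])])
L=np.array(L); f=np.polyfit(L[:,0],L[:,1],1); print(L.T); print("slope deg",np.degrees(f[0]),"axis z at y=0,.1 (bias -1.5,-5):",f[1]-.0065,f[1]+.1*f[0]-.0065, 'R',f[1]-.1*f[0]-.0065)
E
python3 look.py w5; python3 rail.py w5 .215
```

```text
9.3167 [0.6576 0.0254 0.211 ] [-0.1067  1.5674  0.0235] [ 0.8197  0.0419 -2.7966] [ 0.3686 -0.0937 -0.0635] 0.12830229009773275
[ 0.0062  0.0004 -0.0003  0.     -0.0002  0.0006]
[0.6576 0.0254 0.211 ] [-0.1067  1.5674  0.0235] [ 0.8197  0.0419 -2.7966] [ 0.3686 -0.0937 -0.0635] [-0.5397  0.5499  0.6199  1.5429 -0.2812  1.1465  0.2069] 0.12830229009773275
[[ 0.0009 -0.2879  0.9577 -0.1597]
 [ 0.0002 -0.9577 -0.2879  0.0776]
 [ 1.      0.0004 -0.0009 -0.0012]
 [ 0.      0.      0.      1.    ]]
[[ 0.035   0.045   0.055   0.065   0.075   0.085   0.095   0.105   0.115 ]
 [ 0.2154  0.2149  0.2144  0.2138  0.2133  0.2128  0.2243  0.2245  0.2113]
 [-0.0016 -0.0011 -0.0016 -0.0016 -0.0011 -0.0011  0.0008  0.0008 -0.0011]]
slope deg 2.964014782021821 axis z at y=0,.1 (bias -1.5,-5): 0.20571152664968745 0.21088470835209372 R 0.20053834494728118
```

Call:
{"api": "step_arm", "payload": {
  "rows": [
    [1,0.0015,0,0,0,0,0],
    [1,0.003,0.0002,0,0,0,0],
    [1,0.0038,0.0002,0,0,0,0],
    [1,0.0038,0.0002,0,0,0,0]
  ]
}}

```text
clock: 9.7
position: [0.6575, 0.0254, 0.2079]
ee_rot: [-0.107, 1.568, 0.023]
force: [1.3, 0.5, -2.4]
width: 0.125
```

Call:
{"api": "step_arm", "payload": {
  "rows": [
    [1,0.001,0,0,0,0,0],
    [1,0.0018,0.0001,0,0,0,0],
    [1,0.0018,0.0001,0,0,0,0]
  ]
}}

```text
clock: 9.95
position: [0.6576, 0.0253, 0.2067]
ee_rot: [-0.107, 1.567, 0.024]
force: [0.6, 1.2, -1.1]
width: 0.13
```

```bash
python3 rel.py .6573 .0254 .204 4.75 -3
```

```text
9.95 [0.6576 0.0253 0.2067] [-0.1067  1.5673  0.0235] [ 0.6272  1.1732 -1.0863] [ 0.4181 -0.1001 -0.0354] 0.12990811099556712
[ 0.0033  0.0003 -0.0004  0.     -0.      0.0006]
```

Call:
{"api": "step_arm", "payload": {
  "rows": [
    [1,0.0012,0,0,0,0,0],
    [1,0.0012,0,0,0,0,0],
    [1,0.0012,0,0,0,0,0]
  ]
}}

```text
clock: 10.2
position: [0.6577, 0.0252, 0.2061]
ee_rot: [-0.106, 1.567, 0.024]
force: [-1.1, -0.8, 1.9]
width: 0.129
```

Call:
{"api": "step_arm", "payload": {
  "rows": [
    [1,0.0012,0,0,0,0,0],
    [1,0.0012,0,0,0,0,0],
    [1,0.0012,0,0,0,0,0]
  ]
}}

```text
clock: 10.45
position: [0.6577, 0.0251, 0.2056]
ee_rot: [-0.106, 1.567, 0.024]
force: [-1.5, 0.0, 6.9]
width: 0.125
```

```bash
python3 rel.py .6573 .0254 .204 4.75 -3; python3 look.py w6; python3 rail.py w6 .21
```

```text
10.45 [0.6577 0.0251 0.2056] [-0.1062  1.5666  0.0235] [-1.4932  0.0232  6.9471] [ 0.7251  0.6241 -0.0284] 0.1251241261207934
[ 0.002   0.0005 -0.0005 -0.0003  0.0006  0.0003]
[0.6577 0.0251 0.2056] [-0.1062  1.5666  0.0235] [-1.4932  0.0232  6.9471] [ 0.7251  0.6241 -0.0284] [-0.538   0.554   0.6178  1.5502 -0.2845  1.1348  0.2095] 0.1251241261207934
[[ 0.0009 -0.2879  0.9577 -0.1597]
 [ 0.0002 -0.9577 -0.2879  0.0776]
 [ 1.      0.0004 -0.0009 -0.0012]
 [ 0.      0.      0.      1.    ]]
[[ 0.035   0.045   0.055   0.065   0.075   0.085   0.095   0.105   0.115 ]
 [ 0.2103  0.2099  0.2094  0.209   0.2085  0.2081  0.2233  0.2238  0.2068]
 [-0.0009 -0.0014 -0.0014 -0.0014 -0.0014 -0.0012  0.     -0.0005 -0.0014]]
slope deg 5.21179518803134 axis z at y=0,.1 (bias -1.5,-5): 0.19880339953698642 0.2078996981340608 R 0.18970710093991203
```

Call:
{"api": "step_arm", "payload": {
  "rows": [
    [1,0.0003,0,0,0,0,0.004],
    [1,0.0006,0,0,0,0,0.008],
    [1,0.001,0,0,0,0,0.0125],
    [1,0.0013,0,0,0,0,0.0166],
    [1,0.0013,0,0,0,0,0.0166]
  ]
}}

```text
clock: 10.92
position: [0.6577, 0.025, 0.204]
ee_rot: [-0.093, 1.568, 0.037]
force: [-0.3, -0.6, 4.3]
width: 0.128
```

```bash
python3 rel.py .6573 .0254 .198 4.75 1.4; python3 look.py w7; python3 rail.py w7 .21
```

```text
10.9167 [0.6577 0.025  0.204 ] [-0.0926  1.5679  0.0372] [-0.3466 -0.5851  4.3179] [ 0.4252  0.4029 -0.0577] 0.1280424555812871
[ 0.0075  0.0008 -0.0004 -0.0002  0.0003  0.057 ]
[0.6577 0.025  0.204 ] [-0.0926  1.5679  0.0372] [-0.3466 -0.5851  4.3179] [ 0.4252  0.4029 -0.0577] [-0.5231  0.5539  0.6094  1.5508 -0.2994  1.1353  0.2237] 0.1280424555812871
[[ 0.0009 -0.2879  0.9577 -0.1597]
 [ 0.0001 -0.9577 -0.2879  0.0776]
 [ 1.      0.0004 -0.0009 -0.0012]
 [ 0.      0.      0.      1.    ]]
[[ 0.035   0.045   0.055   0.065   0.075   0.085   0.095   0.105   0.115 ]
 [ 0.2092  0.209   0.2087  0.2084  0.2082  0.2078  0.2233  0.2237  0.2071]
 [-0.0009 -0.0015 -0.0015 -0.0015 -0.0014 -0.0012  0.     -0.0005 -0.0014]]
slope deg 6.094050813013553 axis z at y=0,.1 (bias -1.5,-5): 0.1972267530078588 0.2078628781549512 R 0.1865906278607664
```

Call:
{"api": "step_arm", "payload": {
  "rows": [
    [1,0.0004,0,0,0,0,0.006],
    [1,0.0009,0,0,0,0,0.0125],
    [1,0.0014,0,0,0,0,0.018],
    [1,0.0018,0,0,0,0,0.025],
    [1,0.0018,0,0,0,0,0.025]
  ]
}}

```text
clock: 11.38
position: [0.6577, 0.025, 0.2019]
ee_rot: [-0.072, 1.57, 0.058]
force: [0.3, -0.9, -1.1]
width: 0.129
```

```bash
sed -i 's/len(a)>10/len(a)>10 and not .09<=y0<.11/' rail.py; python3 rel.py .6573 .0254 .198 4.75 1.4; python3 look.py w8|tail -1; python3 rail.py w8 .21
```

```text
11.3833 [0.6577 0.025  0.2019] [-0.072   1.5696  0.0578] [ 0.2999 -0.8635 -1.1023] [-0.24   -0.2668  0.0141] 0.12945594257600992
[ 0.0048  0.0006 -0.0004 -0.0003 -0.0002  0.0319]
 [ 0.      0.      0.      1.    ]]
[[ 0.035   0.045   0.055   0.065   0.075   0.085   0.115 ]
 [ 0.2078  0.2079  0.2077  0.2077  0.2076  0.2076  0.2075]
 [-0.001  -0.0012 -0.0015 -0.0015 -0.0012 -0.0012 -0.0014]]
slope deg -0.3101394856703156 axis z at y=0,.1 (bias -1.5,-5): 0.2015609247116452 0.20101962919510633 R 0.20210222022818405
```

Call:
{"api": "step_arm", "payload": {
  "rows": [
    [1,0.0005,0,0,0,0,0.006],
    [1,0.001,0,0,0,0,0.0125],
    [1,0.0016,0,0,0,0,0.018],
    [1,0.0022,0,0,0,0,0.025],
    [1,0.0022,0,0,0,0,0.025]
  ]
}}

```text
clock: 11.85
position: [0.6577, 0.0249, 0.2002]
ee_rot: [-0.051, 1.571, 0.078]
force: [3.1, -0.6, -6.0]
width: 0.132
```

```bash
python3 rel.py .6573 .0254 .198 4.75 1.4; python3 look.py w9|tail -1; python3 rail.py w9 .205
```

```text
11.85 [0.6577 0.0249 0.2002] [-0.0512  1.5706  0.0784] [ 3.0937 -0.6028 -5.9557] [-0.6134 -0.7791  0.0539] 0.1323143147809219
[ 0.0028  0.0006 -0.0004 -0.0004 -0.0001  0.0068]
 [ 0.      0.      0.      1.    ]]
[[ 0.035   0.045   0.055   0.065   0.075   0.085   0.115 ]
 [ 0.2072  0.2073  0.2075  0.2077  0.208   0.2082  0.2088]
 [-0.0012 -0.0015 -0.0015 -0.0015 -0.0015 -0.001  -0.0014]]
slope deg 1.2335975307285343 axis z at y=0,.1 (bias -1.5,-5): 0.1998549486306562 0.20200798248622467 R 0.19770191477508772
```

Call:
{"api": "step_arm", "payload": {
  "rows": [
    [1,0.0006,0,0,0,0,0.001],
    [1,0.0012,0,0,0,0,0.002],
    [1,0.0018,0,0,0,0,0.003],
    [1,0.0018,0,0,0,0,0.003]
  ]
}}

```text
clock: 12.23
position: [0.6577, 0.0249, 0.1995]
ee_rot: [-0.049, 1.57, 0.081]
force: [1.9, -2.8, 1.0]
width: 0.127
```

```bash
python3 rel.py .6573 .0254 .198 4.75 1.4; python3 look.py w10|tail -1; python3 rail.py w10 .205
```

```text
12.2333 [0.6577 0.0249 0.1995] [-0.0493  1.5703  0.0805] [ 1.905  -2.7845  0.9618] [-0.7289 -0.2382 -0.0016] 0.12699669716060508
[ 0.0018  0.0006 -0.0004 -0.0002  0.0003  0.0044]
 [ 0.      0.      0.      1.    ]]
[[ 0.035   0.045   0.055   0.065   0.075   0.085   0.115 ]
 [ 0.2066  0.2068  0.2069  0.2073  0.2074  0.2076  0.2085]
 [-0.0015 -0.001  -0.0015 -0.0015 -0.0015 -0.001  -0.0014]]
slope deg 1.3314751773340938 axis z at y=0,.1 (bias -1.5,-5): 0.1992309761382312 0.20155483871353674 R 0.19690711356292567
```

Call:
{"api": "step_arm", "payload": {
  "rows": [
    [1,0.0006,0,0,0,0,0],
    [1,0.0012,0,0,0,0,0],
    [1,0.0018,0,0,0,0,0],
    [1,0.0018,0,0,0,0,0]
  ]
}}

```text
clock: 12.62
position: [0.6577, 0.0249, 0.1988]
ee_rot: [-0.049, 1.57, 0.081]
force: [-1.6, -2.3, 8.3]
width: 0.125
```

```bash
python3 rel.py .6573 .0254 .198 4.75 1.4; python3 look.py w11|tail -1; python3 rail.py w11 .205
```

```text
12.6167 [0.6577 0.0249 0.1988] [-0.0493  1.5699  0.0808] [-1.569  -2.2752  8.2541] [-0.7339  0.495  -0.0031] 0.1253196803418854
[ 0.001   0.0006 -0.0005 -0.0001  0.0007  0.0042]
 [ 0.      0.      0.      1.    ]]
[[ 0.035   0.045   0.055   0.065   0.075   0.085   0.115 ]
 [ 0.2058  0.2063  0.2063  0.2066  0.2068  0.2071  0.2077]
 [-0.0015 -0.0014 -0.0014 -0.0014 -0.0014 -0.0012 -0.0014]]
slope deg 1.2824224351478961 axis z at y=0,.1 (bias -1.5,-5): 0.19862197603082704 0.20086022542030446 R 0.19638372664134962
```

Call:
{"api": "step_arm", "payload": {
  "rows": [
    [1,0.0005,0,0,0,0,0],
    [1,0.001,0,0,0,0,0],
    [1,0.0012,0,0,0,0,0],
    [1,0.0012,0,0,0,0,0]
  ]
}}

```text
clock: 13.0
position: [0.6578, 0.0249, 0.1987]
ee_rot: [-0.049, 1.569, 0.081]
force: [-4.7, -2.9, 14.7]
width: 0.13
```

```bash
python3 rel.py .6573 .0254 .198 4.75 1.4; python3 look.py w12|tail -1; python3 rail.py w12 .205
```

```text
13.0 [0.6578 0.0249 0.1987] [-0.049   1.5694  0.081 ] [-4.6852 -2.9139 14.681 ] [-0.724   1.1236  0.0042] 0.13013247979371403
[ 0.0008  0.0006 -0.0005 -0.0001  0.0012  0.0039]
 [ 0.      0.      0.      1.    ]]
[[ 0.035   0.045   0.055   0.065   0.075   0.085   0.115 ]
 [ 0.2058  0.206   0.2062  0.2064  0.2067  0.2069  0.2076]
 [-0.0012 -0.0014 -0.0014 -0.0014 -0.0014 -0.0014 -0.0014]]
slope deg 1.311341363795966 axis z at y=0,.1 (bias -1.5,-5): 0.19846266420871314 0.20075138665029638 R 0.1961739417671299
```

```bash
python3 - <<'E'
from h import *
from cell import cams
np.set_printoptions(precision=4,suppress=True)
for n in ("scene","top"):
    d=cams.get_image(n); cv2.imwrite(f"pics/{n}2.png",d["pixels"][:,:,::-1]); np.savez(f"{n}2.npz",**d)
    c,_=cloud(f"{n}2.npz"); q=c.reshape(-1,3); q=q[~np.isnan(q).any(1)]
    t=R.from_euler('Z',-4.75,degrees=True).apply(q-np.array([.6573,.0254,0]))
    for y0 in (-.15,-.14,-.12,-.11,-.1,-.09,-.08,-.07,-.06,.03,.05,.07,.085,.115,.13,.14):
        a=t[(abs(t[:,0])<.01)&(t[:,1]>y0)&(t[:,1]<y0+.01)&(t[:,2]>.17)&(t[:,2]<.225)]
        if len(a)>3: print(n,y0,len(a),np.percentile(a[:,2],[50,80,95]))
    if n=="scene": cv2.imwrite("pics/scene2z.png",cv2.resize(d["pixels"][130:280,220:370,::-1],None,fx=4,fy=4,interpolation=cv2.INTER_CUBIC))
E
```

```text
scene -0.15 14 [0.198  0.1998 0.2005]
scene -0.14 15 [0.1991 0.1999 0.201 ]
scene -0.12 22 [0.1994 0.2059 0.2162]
scene -0.11 38 [0.2004 0.2127 0.2179]
scene -0.1 19 [0.2098 0.2156 0.2168]
scene -0.09 6 [0.2013 0.2015 0.204 ]
scene -0.08 7 [0.2    0.2011 0.2021]
scene -0.07 14 [0.2008 0.2021 0.2027]
scene -0.06 10 [0.2005 0.2026 0.2029]
scene 0.115 8 [0.2048 0.2058 0.2061]
scene 0.13 7 [0.2055 0.2076 0.2079]
scene 0.14 4 [0.2056 0.2064 0.2064]
top -0.15 12 [0.1968 0.2001 0.2007]
top -0.14 19 [0.1982 0.2001 0.2012]
top -0.12 16 [0.1993 0.2006 0.2008]
top -0.11 32 [0.2045 0.2113 0.2182]
top -0.1 37 [0.2052 0.2157 0.2205]
top -0.09 20 [0.1989 0.2005 0.2035]
top -0.08 17 [0.1985 0.2007 0.2017]
top -0.07 16 [0.1983 0.201  0.2036]
top -0.06 18 [0.1979 0.2018 0.2029]
top 0.115 26 [0.2027 0.205  0.2067]
top 0.13 15 [0.2047 0.2071 0.2094]
top 0.14 15 [0.2045 0.2065 0.2084]
```

View pics/scene2z.png

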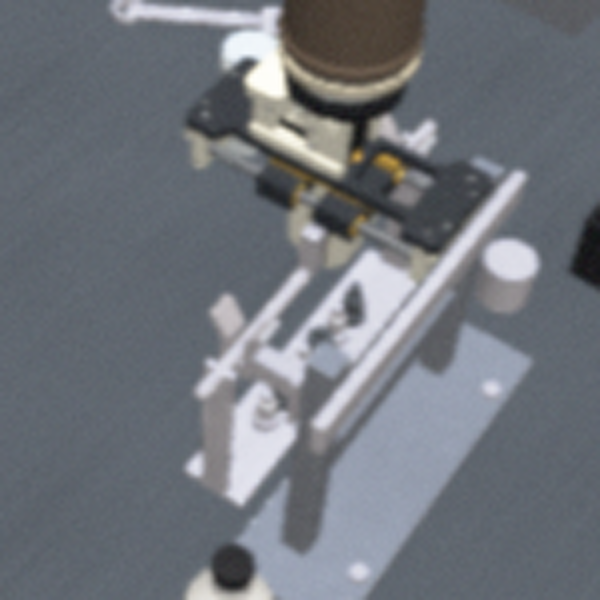

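Call:
{"api": "step_arm", "payload": {
  "rows": [
    [1,-0.0008,0,0,0,0,0],
    [1,-0.0016,0,0,0,0,0],
    [1,-0.0016,0,0,0,0,0],
    [1,-0.0016,0,0,0,0,0]
  ]
}}

```text
clock: 13.48
position: [0.6577, 0.0249, 0.1988]
ee_rot: [-0.049, 1.57, 0.081]
force: [-1.4, -4.0, 8.0]
width: 0.128
```

```bash
python3 rel.py .6573 .0254 .198 4.75 1.4; python3 look.py w13|tail -1; python3 rail.py w13 .205
```

```text
13.4833 [0.6577 0.0249 0.1988] [-0.0494  1.57    0.0806] [-1.3614 -3.9827  7.9886] [-0.7764  0.3459 -0.0164] 0.1279845171971965
[ 0.001   0.0006 -0.0005 -0.0001  0.0005  0.0043]
 [ 0.      0.      0.      1.    ]]
[[ 0.035   0.045   0.055   0.065   0.075   0.085   0.115 ]
 [ 0.2059  0.2062  0.2064  0.2066  0.2069  0.207   0.2078]
 [-0.0012 -0.0014 -0.0014 -0.0014 -0.0014 -0.0009 -0.0014]]
slope deg 1.3576263637327957 axis z at y=0,.1 (bias -1.5,-5): 0.19858490253216474 0.2009544075380663 R 0.19621539752626319
```

Call:
{"api": "step_arm", "payload": {
  "rows": [
    [0.6,0,0,0,0,0,0],
    [0.4,0,0,0,0,0,0],
    [0.2,0,0,0,0,0,0],
    [0,0,0,0,0,0,0],
    [0,0,0,0,0,0,0],
    [0,0,0,0,0,0,0],
    [0,0,0,0,0,0,0],
    [0,0,0,0,0,0,0]
  ]
}}

```text
clock: 14.2
position: [0.6575, 0.0253, 0.1979]
ee_rot: [-0.049, 1.571, 0.081]
force: [-1.3, 0.0, 0.1]
width: 0.5
```

```bash
python3 rel.py .6573 .0254 .30 4.75 0;python3 look.py w14|tail -1; python3 rail.py w14 .205
```

```text
14.2 [0.6575 0.0253 0.1979] [-0.0495  1.5708  0.0809] [-1.2792  0.0182  0.0987] [-0.1521  0.0195 -0.0789] 0.49989957084144626
[-0.1275  0.0027 -0.0003  0.0001 -0.0002 -0.0191]
 [ 0.      0.      0.      1.    ]]
[[ 0.035   0.045   0.055   0.065   0.075   0.085   0.115 ]
 [ 0.206   0.2062  0.2064  0.2066  0.2069  0.2071  0.2078]
 [-0.0016 -0.0011 -0.0011 -0.0011 -0.0013 -0.0011 -0.0016]]
slope deg 1.2615570059388266 axis z at y=0,.1 (bias -1.5,-5): 0.1987268691426472 0.20092870148817063 R 0.19652503679712377
```

Call:
{"api": "step_arm", "payload": {
  "rows": [
    [0,-0.01,0.0002,0,0,0,0],
    [0,-0.03,0.0006,0,0,0,0],
    [0,-0.06,0.0013,0,0,0,0],
    [0,-0.09,0.002,0,0,0,0],
    [0,-0.12,0.0026,0,0,0,0],
    [0,-0.15,0.003,0,0,0,0],
    [0,-0.16,0.003,0,0,0,0],
    [0,-0.16,0.003,0,0,0,0],
    [0,-0.16,0.003,0,0,0,0]
  ]
}}

```text
clock: 15.0
position: [0.6576, 0.025, 0.3259]
ee_rot: [-0.049, 1.57, 0.081]
force: [0.3, -0.1, -0.4]
width: 0.503
```

```bash
python3 look.py w15; python3 rail.py w15 .205; python3 - <<'E'
from h import *
from cell import cams
np.set_printoptions(precision=4,suppress=True)
for n in ("scene","top"):
    d=cams.get_image(n); cv2.imwrite(f"pics/{n}3.png",d["pixels"][:,:,::-1]); np.savez(f"{n}3.npz",**d)
    c,_=cloud(f"{n}3.npz"); q=c.reshape(-1,3); q=q[~np.isnan(q).any(1)]
    t=R.from_euler('Z',-4.75,degrees=True).apply(q-np.array([.6573,.0254,0]))
    for y0 in (-.15,-.14,-.12,-.08,-.07,-.06,.05,.07,.115,.13,.14):
        a=t[(abs(t[:,0])<.01)&(t[:,1]>y0)&(t[:,1]<y0+.01)&(t[:,2]>.17)&(t[:,2]<.225)]
        if len(a)>3: print(n,y0,len(a),np.percentile(a[:,2],[50,80,95]))
    if n=="scene": cv2.imwrite("pics/scene3z.png",cv2.resize(d["pixels"][130:280,220:370,::-1],None,fx=4,fy=4,interpolation=cv2.INTER_CUBIC))
E
```

```text
[0.6576 0.025  0.3259] [-0.0494  1.5704  0.0809] [ 0.2985 -0.0821 -0.3767] [-0.1155  0.0795  0.0322] [-0.4909  0.4751  0.6245  1.3613 -0.2952  1.3959  0.2157] 0.5027709905862158
[[ 0.001  -0.2879  0.9577 -0.1597]
 [ 0.0001 -0.9577 -0.2879  0.0777]
 [ 1.      0.0004 -0.0009 -0.0012]
 [ 0.      0.      0.      1.    ]]
[[ 0.035   0.045   0.055   0.065   0.075   0.085   0.115 ]
 [ 0.2058  0.2063  0.2066  0.2067  0.2071  0.2071  0.2076]
 [-0.0011 -0.0016 -0.0011 -0.0016 -0.0016 -0.0011 -0.002 ]]
slope deg 1.2281788791077561 axis z at y=0,.1 (bias -1.5,-5): 0.1987828983838128 0.20092647490820117 R 0.19663932185942443
scene -0.15 14 [0.1984 0.1996 0.201 ]
scene -0.14 15 [0.1984 0.1998 0.2002]
scene -0.12 19 [0.1996 0.2005 0.2121]
scene -0.08 8 [0.201  0.2023 0.2026]
scene -0.07 13 [0.2008 0.2012 0.2022]
scene -0.06 13 [0.2004 0.2028 0.2045]
scene 0.05 8 [0.2028 0.205  0.2063]
scene 0.07 11 [0.2033 0.2046 0.2054]
scene 0.115 9 [0.2024 0.2056 0.2074]
scene 0.13 7 [0.2056 0.2063 0.2068]
scene 0.14 5 [0.2062 0.2066 0.2074]
top -0.15 14 [0.198  0.1997 0.2016]
top -0.14 16 [0.1976 0.1988 0.2005]
top -0.12 17 [0.1981 0.1995 0.201 ]
top -0.08 16 [0.1991 0.2005 0.204 ]
top -0.07 16 [0.1995 0.2012 0.2015]
top -0.06 12 [0.1978 0.1992 0.2029]
top 0.13 16 [0.2037 0.2053 0.2083]
top 0.14 15 [0.2062 0.208  0.2091]
```

View pics/scene3z.png

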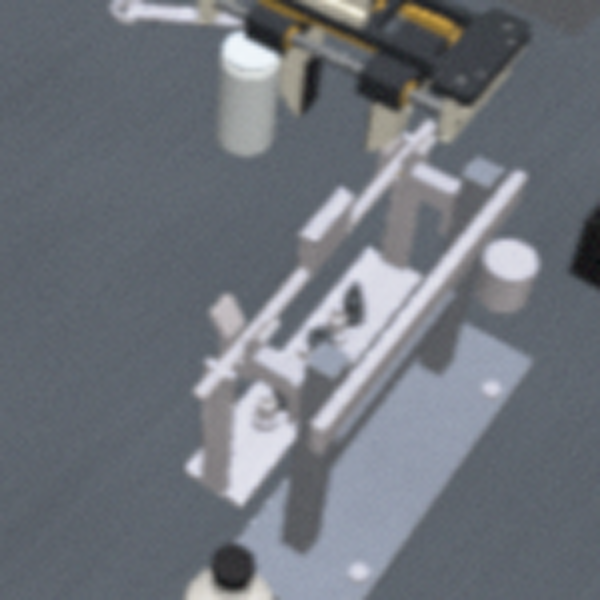

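View pics/top3.png

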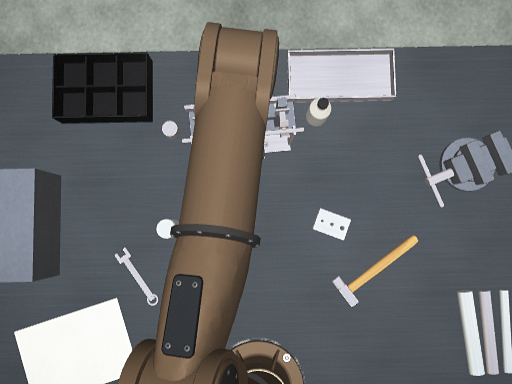

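```bash
python3 -c "
from cell import arm
print(arm.sign_off())"
```

```text
the job is handed in; nothing more can be done
None
```

The rack hangs released in both hooks and the job is handed in; it took about 15 s of the 64 s. I never read the seat pads directly. Calling both ends home rests on the measured heights and on both ends feeling rigid under load.

- **Pressing:** I gripped the middle plate at 60 N and tilted the left end down first to find and pass its catch. I then pivoted about the left hook to pass the right catch, and pressed straight down until both ends felt rigid. The highest load I read on the stand was about 21 N.
- **Hook heights:** the left hook sits at about 201 mm and the right at about 196 mm. These agree within about 1 mm with the hook heights I got from the lips in the camera images before lifting.
- **After letting go:** the rail kept those heights to within about 0.5 mm.
- **Last checks:** wrist force was back near zero with the fingers well clear above the rack, and the scene and top pictures show nothing else moved. The oil can is half hidden by the arm in the top view but shows in place in the scene view.
- **What disagreed:** while pressing, the rack turned about 0.5° in the grip. The cameras also differed by 2–3 mm, and I took out the wrist camera's 1.5 mm height offset.

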